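Spring open the push-to-open door of a steel locker and swing it wide

ROBOT

A 7-joint arm with a two-finger parallel gripper is mounted at the origin on the work surface. World frame = base frame: x ahead of the robot, y to its left, z up, the work surface at z = 0. Lengths are in mm, angles in rad, forces in N, time in s.
With the tool pointing down it reaches from about 400 to 875 mm from the base axis. Payload 4.4 kg.
Tool frame: the origin (TCP) lies between the finger pads; the fingertips stand finger_overhang ahead of it and the grasp point (between the pads) lies 11 mm behind it (finger_overhang is the distance from the TCP to the fingertips, in mm); z points along the fingers, x is the direction in which the jaws open and shut, and the axes are right-handed (so a half turn about z gives the same grasp; the last joint's range is limited). The gripper opens to 85 mm and grips with 20 to 120 N. Pads are 22 mm wide; open, the fingers measure 114 mm over their backs; the gripper's body (76 mm by 85 mm) begins 54 mm behind the grasp point. The pads swing forward as they close: fully open they stand 13 mm farther back than shut.
Start: joints at [1.249, 0.628, 0.038, 1.517, -0.027, 0.996, -0.02], TCP at [164.49, -628.857, 239.313] pointing down, gripper open.
Joint ranges: [-3.06, 3.06], [-0.37, 2.12], [-1.25, 1.32], [0.18, 2.47], [-1.1, 4.24], [0.23, 1.98], [-2.94, 2.94]. Speed limits (rad/s): [2.57, 2.57, 3.14, 3.14, 3.14, 3.14, 3.14].

INTERFACE

Orientations are given as a rotation vector (axis times angle).
In Python, from station import read_state, capture, hand_in, finger_overhang gives the robot as it stands.
- The arm moves only by the tool carry_out, never from a script. Its argument "rows" is a list of rows, each a list of 6 numbers: the shift along the tool's x, y, z in cm, then the turn, a rotation vector about the tool's x, y, z in rad. In form: [[dx, dy, dz, ax, ay, az], ...]. A call has exactly 8 rows; each row is the pose to reach, as a shift and turn from the pose measured when the call began, along the tool's axes at that moment; what a row does not reach only later rows make up. A row lasts 1/8 s, in which the tool goes at most 62.5 mm and 10.7 degrees, less where a joint would pass 70% of its speed; a pose out of reach is approached as far as the arm can. A call with a gripper value outside its range is refused whole. "gripper" is the opening, from 0 (shut) to 1 (fully open), set as the call begins (left out, the last holds). The fingers move at their own pace and stop on an object; "newtons" is the grip in N (left out, the last holds). Time passes only in rows, so rows that repeat a pose let the fingers close, or fill a call up. It gives the time, the measured TCP pose, the force and the opening at its end, in the units of the state.
- read_state(): the state, without advancing time (a new reading comes with each control period).
- capture(name): name is "side" or "top" or "wrist"; returns a dict with "img" (384x512x3 uint8, red, green, blue), "intrinsics" (3x3 intrinsics, pixels), "R" (3x3) and "t" (3): a world point X has camera coordinates R X + t. Camera axes: x right, y down, z forward; pixel columns grow to the right and rows downward; lengths in mm; the calibration is good to about 2 mm. A picture is of the moment at which its call begins. There is no depth.
- hand_in(): hands the job in, once; it reports no verdict.
The state is a dict: "time": time; "q": joint angles; "joint_velocities": joint speeds; "effort": joint torques, N m; "eef_pos": TCP position; "orientation": TCP orientation; "contact_force": force on the tool from outside, world axes, zero at the start; "moment": the same for the moment, N m; "opening": opening from 0.0 (shut) to 1.0 (fully open).
Only numpy, scipy, OpenCV 4.12 (cv2) and the standard library are available. Lean on these libraries where they do the work, as an engineer would, in place of code of your own. Each camera call takes 0.05 s, during which the arm holds its last target. There are 200 camera calls.

TASK

Get the steel locker open: press down the free edge of the closed door in its top until the push-to-open catch lets go, then draw back and let the door spring ajar on its own, clear of your fingers. Then push it from underneath with the outside of your fingers until it stands upright, and leave it standing open. Do not pick up or shift the basin, the dispenser bottle or the spoon rest.

Things in the scene. Friction and masses are not known exactly. Their poses are not given: they have to be found in the camera images.
- locker: Squat grey steel locker, fixed on the bench, 280 (its x) x 448 (its y) x 150 mm tall. Origin: centre of the underside, z up. The +y half of its top is a fixed deck carrying the basin; the -y half holds its only door, lying flat, flush with the top, between y = -13 and -205 mm; 4 mm beyond its free edge stands the locker's outer wall, 12 mm thick, level with the closed door.
- hatch (a joint): Door angle (rad): 0 closed, grows opening upward, 1.57 upright, 1.85 stop. Pressed in it yields (1 to 3 N) to a rigid stop at -0.04, free edge 8 mm below flush; the catch lets go past about -0.02. Once not held down it springs to about 0.7 to 0.9 within a second. Beyond that the stiff hinge keeps it where left; moving it takes about 1 N at the free edge. The catch does not re-engage.
- press_point (a point): Centre of the plain round press mark (32 mm across) on the door's upper face: 22 mm from the free edge, halfway along it. Moves with the door; axes are the door's (x along the hinge, y towards the hinge, z out of its upper face).
- free_edge (a point): Middle of the door's free edge, a smooth rounded plastic strip 10 mm thick (a finger slides on it easily); halfway through its thickness, 200 mm from the hinge line. Moves with the door, same axes.
- hinge_line (a point): Midpoint of the door's hinge axis, fixed on the locker 145 mm above the bench; x along the hinge, -y towards the free edge of the closed door, z up. The door is a handleless steel panel, 250 mm along the hinge, 10 mm thick.
- basin: Speckled white enamel basin, 196 mm across and 65 mm high, holding two closed tins, a red edge guide and chrome pliers (up to about 85 mm high), standing loose on the deck of the locker on the hinge side of the door. Origin: centre of its underside. Leave alone.
- bottle: Small white push-dispenser bottle, 48 mm across, 136 mm tall, standing loose on the bench outside the free-edge side of the locker. Origin: centre of its underside. Leave alone.
- spoon_rest: Wooden spoon rest, a round dish 100 mm across and 16 mm high with a 70 mm long handle stub along its -x, lying loose on the bench outside the free-edge side of the locker. Origin: centre of the dish's underside. Leave alone.

How it is judged (in metres and radians):
On the way, in this order (a step that is already met when the one before it is completed fails the run):
1. the door is pressed in past its catch (value of joint hatch below -0.012 rad), for 0.04 s.
2. the door has sprung ajar and stands so by itself, untouched (value of joint hatch between 0.3 and 1.15 rad and contact force between each of the arm, the fingers and anything else below 0.1 N), for 0.2 s.
At the end, for the whole second after the job is handed in: The locker's door stands still by itself at 1.3 rad or more (upright is 1.57), and the basin, bottle and spoon rest are within 20 mm of where they started (value of joint hatch above 1.3 rad and velocity of joint hatch between -0.05 and 0.05 rad/s and distance of each of basin, bottle, spoon_rest from where it was at the start of the episode below 0.02 m); the robot touches nothing.
It fails at once if the basin is shifted or lifted by more than 20 mm (distance of basin from where it was at the start of the episode above 0.02 m).
It fails at once if the bottle is shifted, lifted or knocked over (distance of bottle from where it was at the start of the episode above 0.02 m or angle between bottle's own z axis and vertical above 0.5 rad).
It fails at once if the spoon rest is shifted or lifted by more than 20 mm (distance of spoon_rest from where it was at the start of the episode above 0.02 m).
It also fails if it takes over 43 s, if anything falls off the work surface, if the arm or the gripper's body presses on something with over 40 N, if the wrist force passes 120 N, or if a joint passes its speed limit or range.

## Working session

There is one attempt and no reset: what is moved stays moved. The work goes in short steps, Python scripts to look and compute and a tool call to move; the robot and the scene stay as the last step left them, time stands still between calls to the robot, and variables do not carry over. Pictures are saved under pics/ and viewed, about 8 in all and at most 12, crops included, and the job is handed in when it is done.

Besides the shell and the picture viewer there is one more tool, called after "Call:" in YAML: its name, and indented under it one key for each argument. carry_out: Moves the arm, as the interface text tells. Its arguments: {"type":"object","properties":{"rows":{"type":"array"},"gripper":{"type":"number"},"newtons":{"type":"number"}},"required":["rows"]}

```bash
ls; mkdir -p pics
python3 - <<'E'
from station import *
import cv2,pickle,numpy as np
print(read_state(), finger_overhang)
ims={n:capture(n) for n in("top","side")}
pickle.dump(ims,open("c0.pkl","wb"))
for n,c in ims.items():
    print(n,c["intrinsics"],c["R"],c["t"])
    cv2.imwrite(f"pics/{n}0.png",cv2.resize(c["img"][:,:,::-1],(800,600),interpolation=cv2.INTER_CUBIC))
E
```

```text
pics
{'time': 0.0, 'q': array([ 1.24920324,  0.62933667,  0.03846033,  1.51839688, -0.02699194,
        0.99631753, -0.01998355]), 'joint_velocities': array([ 0.00115983, -0.00070504,  0.00062648, -0.00224401, -0.00162338,
        0.00174635, -0.00035339]), 'effort': array([-2.49259683e-04, -5.63391638e+01,  1.22598588e+00, -1.93440950e+01,
        1.08961310e-02,  1.04411604e-02, -2.46148062e-07]), 'eef_pos': array([ 164.3133345 , -628.23620154,  238.38632449]), 'orientation': array([-2.48573173e+00,  1.91924630e+00,  2.45210126e-03]), 'contact_force': array([-0.30582675, -0.06137689, -0.27682102]), 'moment': array([0.0203545 , 0.02725505, 0.04902245]), 'opening': 1.0001426378437546} 8.0
top [[375.40794304   0.         256.01152208]
 [  0.         375.40794304 190.88388501]
 [  0.           0.           1.        ]] [[ 0.00592922 -0.99963466  0.02637044]
 [-0.98993697 -0.00959612 -0.14118322]
 [ 0.14138469 -0.02526797 -0.9896322 ]] [-58.75723063 558.95807095 841.23672681]
side [[372.97093712   0.         245.41194691]
 [  0.         372.97093712 192.4463707 ]
 [  0.           0.           1.        ]] [[ 0.8896774  -0.45658771  0.00133697]
 [-0.27867233 -0.54531782 -0.79055057]
 [ 0.36168474  0.7029624  -0.61239531]] [-522.34120333  225.24230825  646.70214   ]
```

View pics/top0.png

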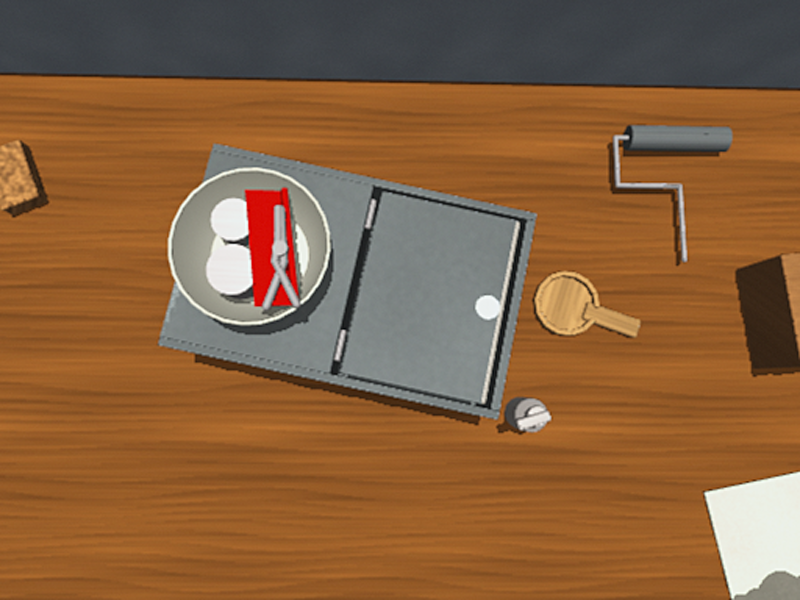

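View pics/side0.png

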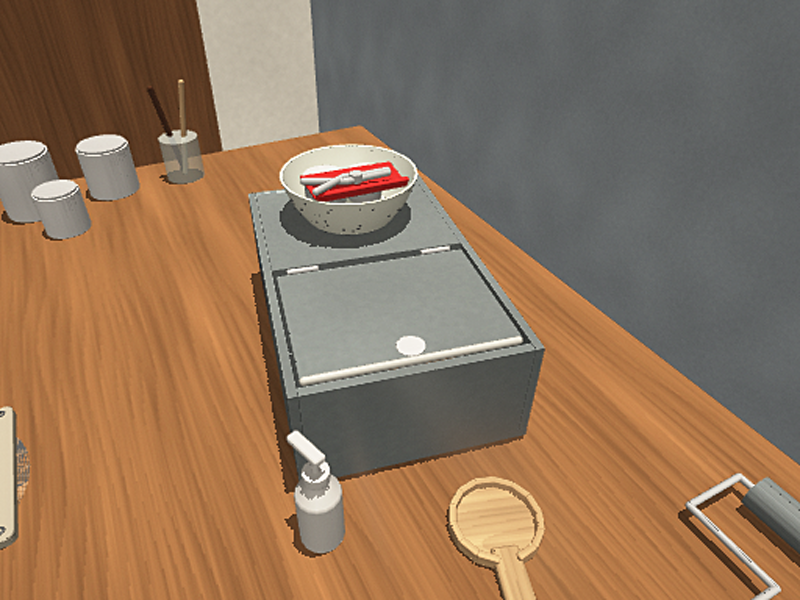

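The top view shows the locker corners (800x600 px) at about (213,145), (536,214), (498,418) and (160,345). The press mark is at (487,307), the bottle near (528,415), the spoon-rest dish at (567,303) and the basin at (250,247). The side view agrees: the door is closed and the bottle stands in front of the near-left corner.

```bash
cat > h.py <<'E'
import numpy as np,pickle
from scipy.spatial.transform import Rotation as Ro
def ray(c,p,z,s=512/800):
    u=np.array([p[0]*s,p[1]*s,1.]);d=c["R"].T@np.linalg.solve(c["intrinsics"],u);o=-c["R"].T@c["t"]
    return o+d*(z-o[2])/d[2]
def proj(c,X,s=800/512):
    k=c["intrinsics"]@(c["R"]@np.asarray(X)+c["t"]);return k[:2]/k[2]*s
E
python3 - <<'E'
from h import *
c=pickle.load(open("c0.pkl","rb"))
from station import read_state
T,S=c["top"],c["side"]
P=[ray(T,p,150) for p in[(213,145),(536,214),(498,418),(160,345)]]
print(np.round(P)); ctr=np.mean(P,0)
ex=(P[0]-P[3]+P[1]-P[2]);ey=(P[0]-P[1]+P[3]-P[2])
print(ctr,np.linalg.norm(ex)/2,np.linalg.norm(ey)/2,np.arctan2(ex[1],ex[0]),np.arctan2(-ey[0],ey[1]))
print("side corners",[np.round(ray(S,p,150)) for p in[(543,349),(297,395),(250,195)]])
print("press",ray(T,(487,307),150),ray(S,(411,346),150))
print("spoon",ray(T,(566,303),10),ray(S,(495,522),10),"handle end",ray(T,(637,328),10))
print("bottle top",ray(T,(528,415),110),"base",ray(S,(322,540),0))
print("basin",ray(T,(250,247),215))
s=read_state();print(Ro.from_rotvec(s["orientation"]).as_matrix().round(3))
E
```

```text
[[ 751.  203.  150.]
 [ 660. -235.  150.]
 [ 390. -178.  150.]
 [ 480.  257.  150.]]
[570.27797383  11.67915483 150.        ] 276.25099179762935 445.4410765519317 -0.20094879977451524 -0.2040990898943264
side corners [array([ 659., -236.,  150.]), array([ 399., -179.,  150.]), array([482., 250., 150.])]
press [ 533.22797452 -166.23581361  150.        ] [ 534.46529234 -167.40994749  150.        ]
spoon [ 558.76650895 -315.14652062   10.        ] [ 557.3947276  -317.39266251   10.        ] handle end [ 520.43477739 -425.50427039   10.        ]
bottle top [ 391.62197253 -226.74203876  110.        ] base [ 3.87687747e+02 -2.46926538e+02  1.13686838e-13]
basin [595.30868081 131.89572249 215.        ]
[[ 0.253 -0.967 -0.   ]
 [-0.967 -0.253  0.002]
 [-0.002  0.    -1.   ]]
```

```bash
cat >> h.py <<'E'
YAW=-0.2025; C=np.array([570.3,11.7,0]); L=Ro.from_euler("z",YAW)
TGT=L*Ro.from_euler("x",np.pi)   # tool x=locker x, y=-locker y, z down
def lk(p): return L.inv().apply(np.asarray(p)-C)
def rel(xl):   # locker coords of the TCP -> row (cm, rad)
    from station import read_state
    s=read_state();R0=Ro.from_rotvec(s["orientation"])
    d=R0.inv().apply(C+L.apply(xl)-s["eef_pos"])/10
    return np.r_[d,(R0.inv()*TGT).as_rotvec()].round(3)
def show():
    from station import read_state
    s=read_state();print(round(s["time"],2),"locker TCP",lk(s["eef_pos"]).round(1),"F(locker)",L.inv().apply(s["contact_force"]).round(2),"open",round(s["opening"],2))
E
python3 - <<'E'
from h import *
show();print(rel([0,-183,225]))
print(lk([534,-166.8,150]),lk([558,-316,0]),lk([388,-247,0]))
E
```

```text
0.1 locker TCP [-268.9 -708.6  238.5] F(locker) [ 0.54 -0.14  0.01] open 1.0
[-3.5233e+01 -4.7372e+01  1.4080e+00 -1.0000e-03  2.0000e-03 -1.1130e+00]
[   0.34144261 -182.15329648  150.        ] [  53.8579828  -323.47781638    0.        ] [-126.54558269 -290.07791281    0.        ]
```

Call:
carry_out:
  gripper: 0
  rows:
    - [-1.5,-2,0,0,0,-0.07]
    - [-4,-5.5,0,0,0,-0.18]
    - [-6.5,-9,0,0,0,-0.3]
    - [-9.5,-12.5,0,0,0,-0.42]
    - [-12.5,-16.5,0,0,0,-0.54]
    - [-15,-20,0,0,0,-0.66]
    - [-17,-23,0,0,0,-0.75]
    - [-18,-24.5,0,0,0,-0.8]

```text
time: 1.1
eef_pos: [357.1, -390.4, 238.7]
orientation: [-3.038, 0.793, 0.002]
contact_force: [-0.2, -0.9, 0.2]
opening: -0.002
```

```bash
python3 -c "
from h import *
show();print(rel([0,-183,225]))"
```

```text
1.1 locker TCP [-128.  -436.8  238.7] F(locker) [-0.   -0.96  0.24] open -0.0
[ 4.504e+00 -2.806e+01  1.415e+00 -2.000e-03  1.000e-03 -3.080e-01]
```

Call:
carry_out:
  rows:
    - [0.5,-3,0,0,0,-0.04]
    - [1.2,-7.5,0,0,0,-0.09]
    - [2,-12.5,0,0,0,-0.15]
    - [2.8,-17.5,0,0,0,-0.2]
    - [3.6,-22.5,0,0,0,-0.25]
    - [4.3,-26.5,0.7,0,0,-0.29]
    - [4.5,-28,1.4,0,0,-0.308]
    - [4.5,-28.05,1.4,0,0,-0.308]

```text
time: 2.1
eef_pos: [532.7, -168.0, 224.2]
orientation: [-3.123, 0.317, 0.004]
contact_force: [-0.3, -0.6, 0.9]
opening: -0.002
```

Run:
```python
from h import *
from station import capture
import cv2
show();print(rel([0,-183,160]))
c=capture("side");cv2.imwrite("pics/side1.png",cv2.resize(c["img"][:,:,::-1],(800,600),interpolation=cv2.INTER_CUBIC))
print(proj(c,C+L.apply([0,-183,150])),proj(c,C+L.apply([0,-183,217])))
```

```text
2.1 locker TCP [  -0.7 -183.6  224.2] F(locker) [-0.2  -0.63  0.88] open -0.0
[ 8.80e-02 -4.70e-02  6.42e+00 -2.00e-03  3.00e-03  0.00e+00]
[410.28534632 346.3589639 ] [412.24299433 297.13179504]
```

View pics/side1.png

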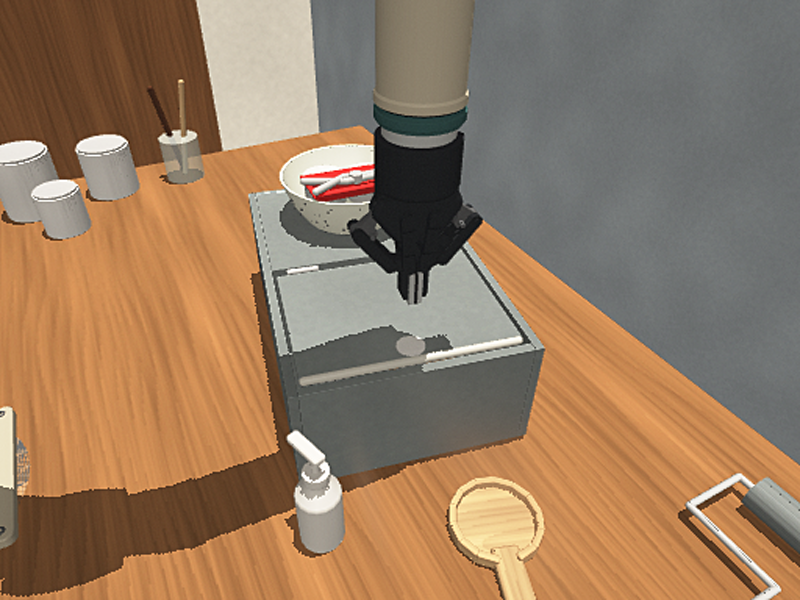

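The fingertips are at (413,302) px, in line over the press mark at (410,346) and matching the projection. The next move descends to press.

Call:
carry_out:
  rows:
    - [0,0,1.5,0,0,0]
    - [0.1,0,3.5,0,0,0]
    - [0.1,0,5.5,0,0,0]
    - [0.1,0,6.4,0,0,0]
    - [0.1,0,6.8,0,0,0]
    - [0.1,0,7.0,0,0,0]
    - [0.1,0,7.1,0,0,0]
    - [0.1,0,7.1,0,0,0]

```text
time: 3.15
eef_pos: [533.4, -169.4, 153.9]
orientation: [-3.124, 0.321, 0.003]
contact_force: [-1.1, -0.3, 0.3]
opening: 0.003
```

```bash
python3 -c "
from h import *
show();print(rel([0,-183,152]))"
```

```text
3.15 locker TCP [   0.3 -184.9  153.9] F(locker) [-1.06 -0.51  0.3 ] open 0.0
[-0.028 -0.186  0.195 -0.001  0.002 -0.002]
```

Call:
carry_out:
  rows:
    - [0,-0.1,0.1,0,0,0]
    - [0,-0.1,0.15,0,0,0]
    - [0,-0.1,0.2,0,0,0]
    - [0,-0.1,0.25,0,0,0]
    - [0,-0.1,0.3,0,0,0]
    - [0,-0.1,0.3,0,0,0]
    - [0,-0.1,0.3,0,0,0]
    - [0,-0.1,0.3,0,0,0]

```text
time: 4.15
eef_pos: [534.0, -168.5, 151.1]
orientation: [-3.124, 0.32, 0.001]
contact_force: [0.5, -0.7, 2.2]
opening: 0.003
```

Run:
```python
from h import *
from station import capture
import cv2
show()
c=capture("side");cv2.imwrite("pics/side2.png",cv2.resize(c["img"][190:290,160:360,::-1],(800,400),interpolation=cv2.INTER_CUBIC))
```

```text
4.15 locker TCP [   0.6 -183.8  151.1] F(locker) [ 0.59 -0.61  2.2 ] open 0.0
```

View pics/side2.png

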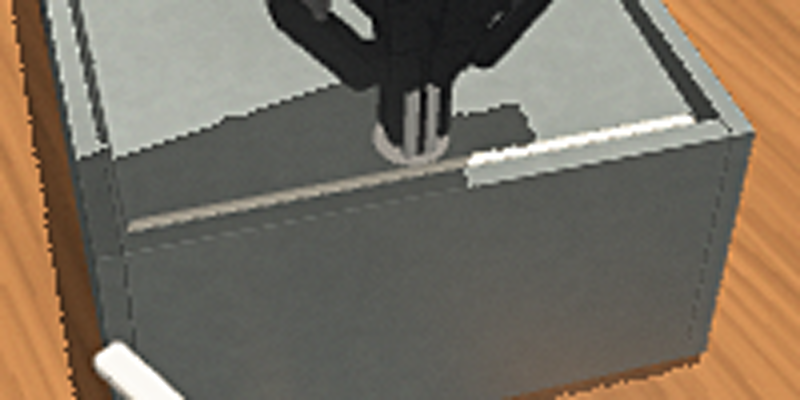

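The crop shows the free-edge strip sunk below the outer wall near (600,140), with the fingertips on the mark at about (420,150). The force is 2.2 N upward. The catch should have let go, so I'll draw back up and out.

Call:
carry_out:
  rows:
    - [0,1.2,-2,0,0,0]
    - [0,6,-5,0,0,0]
    - [0,11.5,-7.5,0,0,0]
    - [0,16.5,-9,0,0,0]
    - [0,19,-9.5,0,0,0]
    - [0,20,-10,0,0,0]
    - [0,20,-10,0,0,0]
    - [0,20,-10,0,0,0]

```text
time: 5.2
eef_pos: [494.0, -362.2, 250.5]
orientation: [-3.123, 0.316, 0.003]
contact_force: [1.0, 0.3, 0.3]
opening: 0.001
```

Call:
carry_out:
  rows:
    - [0,0,0,0,0,0]
    - [0,0,0,0,0,0]
    - [0,0,0,0,0,0]
    - [0,0,0,0,0,0]
    - [0,0,0,0,0,0]
    - [0,0,0,0,0,0]
    - [0,0,0,0,0,0]
    - [0,0,0,0,0,0]

```text
time: 6.2
eef_pos: [494.0, -362.2, 250.5]
orientation: [-3.123, 0.316, 0.002]
contact_force: [-0.2, 0.5, 0.6]
opening: 0.003
```

Run:
```python
from h import *
from station import capture
import cv2
show()
c=capture("side");cv2.imwrite("pics/side3.png",cv2.resize(c["img"][:,:,::-1],(800,600),interpolation=cv2.INTER_CUBIC))
for a in(.6,.7,.8,.9,1.):
    print(a,[proj(c,C+L.apply([x,-5-200*np.cos(a),145+200*np.sin(a)])).round() for x in(-125,0,125)])
```

```text
6.2 locker TCP [   0.4 -381.6  250.5] F(locker) [-0.25  0.45  0.65] open 0.0
0.6 [array([283., 276.]), array([410., 256.]), array([525., 239.])]
0.7 [array([279., 255.]), array([406., 236.]), array([522., 219.])]
0.8 [array([275., 234.]), array([403., 217.]), array([518., 201.])]
0.9 [array([272., 214.]), array([398., 198.]), array([514., 182.])]
1.0 [array([268., 195.]), array([394., 180.]), array([509., 166.])]
```

View pics/side3.png

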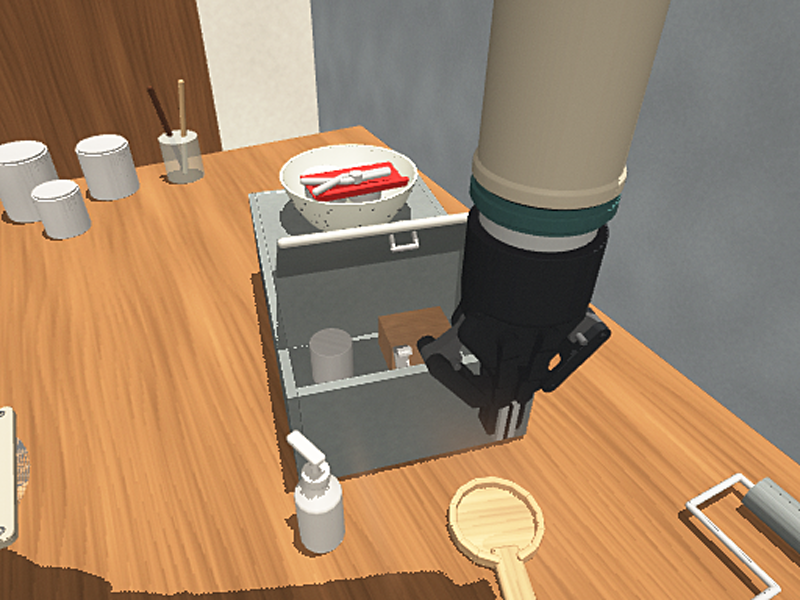

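The door has sprung to about 0.76 rad: its strip runs from (282,242) to (467,217), and the gripper is well clear of it. A catch bracket hangs mid-edge at (404,240), so I'll push about 75 mm to its -x side.

Call:
carry_out:
  rows:
    - [-1,-1.5,-1,0,0,0]
    - [-2.5,-5,-1.8,0,0,0]
    - [-4.5,-9,-1.8,0,0,0]
    - [-6.5,-13,-1.8,0,0,0]
    - [-7.5,-16,-1.8,0,0,0]
    - [-7.5,-18,-1.8,0,0,0]
    - [-7.5,-18.5,-1.8,0,0,0]
    - [-7.5,-18.5,-1.8,0,0,0]

```text
time: 7.25
eef_pos: [457.5, -166.0, 269.5]
orientation: [-3.123, 0.316, 0.002]
contact_force: [0.0, -0.1, 0.5]
opening: -0.0
```

Run:
```python
from h import *
show()
for a in np.r_[.7:1.55:18j]: print(round(a,2),rel([-75,-22-200*np.cos(a),128+200*np.sin(a)])[:3].round(2))
from station import capture
import cv2
c=capture("side");cv2.imwrite("pics/side4.png",cv2.resize(c["img"][:300,120:420,::-1],(600,600),interpolation=cv2.INTER_CUBIC))
```

```text
7.25 locker TCP [ -74.8 -196.7  269.5] F(locker) [ 0.03 -0.13  0.52] open -0.0
0.7 [-0.02 -2.17  1.27]
0.75 [-0.02 -2.84  0.52]
0.8 [-0.02 -3.54 -0.19]
0.85 [-0.02 -4.28 -0.87]
0.9 [-0.02 -5.04 -1.51]
0.95 [-0.02 -5.84 -2.11]
1.0 [-0.02 -6.67 -2.67]
1.05 [-0.02 -7.53 -3.18]
1.1 [-0.02 -8.41 -3.66]
1.15 [-0.02 -9.31 -4.09]
1.2 [ -0.02 -10.24  -4.47]
1.25 [ -0.02 -11.18  -4.81]
1.3 [ -0.02 -12.13  -5.1 ]
1.35 [-1.00e-02 -1.31e+01 -5.34e+00]
1.4 [-1.000e-02 -1.408e+01 -5.530e+00]
1.45 [-1.000e-02 -1.508e+01 -5.670e+00]
1.5 [-1.000e-02 -1.607e+01 -5.770e+00]
1.55 [-1.000e-02 -1.707e+01 -5.810e+00]
```

View pics/side4.png

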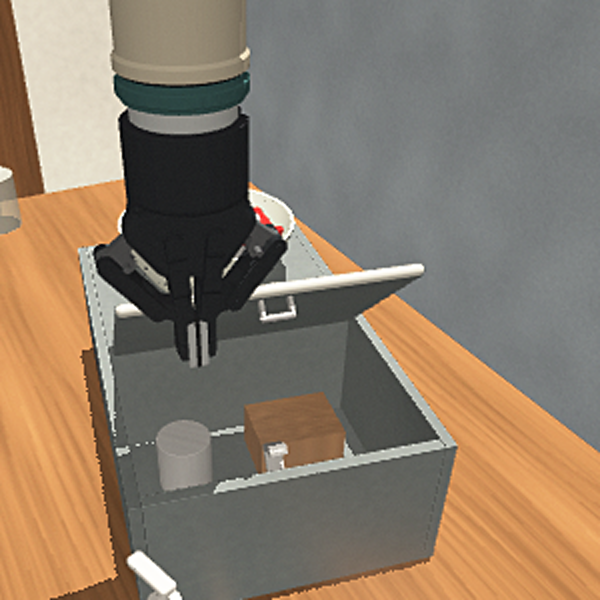

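The fingertips at (198,360) px reach below the strip (y about 305 px there), and the bracket at (278,308) is to the right of the fingers. Now I'll push along the door's arc.

Call:
carry_out:
  rows:
    - [0,-1.3,0.3,0,0,0]
    - [0,-2.6,0.2,0,0,0]
    - [0,-3.6,-0.2,0,0,0]
    - [0,-4.6,-1.1,0,0,0]
    - [0,-5.8,-2.1,0,0,0]
    - [0,-7.1,-2.9,0,0,0]
    - [0,-8.4,-3.7,0,0,0]
    - [0,-9.3,-4.1,0,0,0]

```text
time: 8.3
eef_pos: [476.5, -74.5, 311.2]
orientation: [-3.123, 0.316, 0.001]
contact_force: [0.1, -0.0, -0.1]
opening: -0.001
```

Run:
```python
from h import *
show()
for a in np.r_[1.1:1.6:11j]: print(round(a,2),rel([-75,-22-200*np.cos(a),128+200*np.sin(a)])[:3].round(2))
from station import capture
import cv2
c=capture("side");cv2.imwrite("pics/side5.png",cv2.resize(c["img"][:300,120:420,::-1],(600,600),interpolation=cv2.INTER_CUBIC))
for a in(.9,1.,1.1,1.2,1.3):
    print(a,[((proj(c,C+L.apply([x,-5-200*np.cos(a),145+200*np.sin(a)]),1)-[120,0])*2).round() for x in(-125,0,125)])
```

```text
8.3 locker TCP [ -74.5 -103.3  311.2] F(locker) [ 0.1   0.   -0.11] open -0.0
1.1 [-0.05  0.94  0.49]
1.15 [-0.05  0.04  0.06]
1.2 [-0.05 -0.89 -0.32]
1.25 [-0.05 -1.83 -0.66]
1.3 [-0.05 -2.79 -0.94]
1.35 [-0.05 -3.76 -1.19]
1.4 [-0.05 -4.74 -1.38]
1.45 [-0.05 -5.73 -1.52]
1.5 [-0.05 -6.72 -1.62]
1.55 [-0.04 -7.72 -1.66]
1.6 [-0.04 -8.72 -1.65]
0.9 [array([108., 274.]), array([270., 253.]), array([418., 234.])]
1.0 [array([103., 250.]), array([264., 230.]), array([411., 212.])]
1.1 [array([ 99., 228.]), array([258., 209.]), array([403., 192.])]
1.2 [array([ 95., 208.]), array([252., 190.]), array([395., 174.])]
1.3 [array([ 92., 190.]), array([246., 174.]), array([387., 159.])]
```

View pics/side5.png

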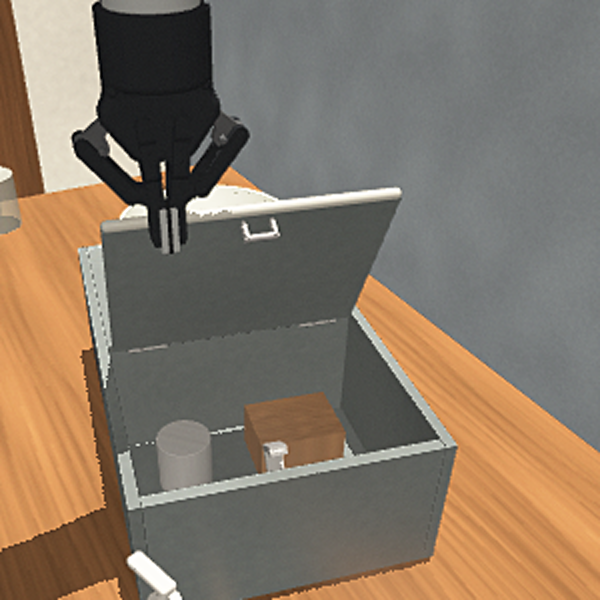

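The strip ends are at about (100,226) and (401,190), so the door is at about 1.1 rad and moving with the fingers. I'll continue to near upright.

Call:
carry_out:
  rows:
    - [0,-0.9,-0.3,0,0,0]
    - [0,-2,-0.7,0,0,0]
    - [0,-3.2,-1.1,0,0,0]
    - [0,-4.4,-1.3,0,0,0]
    - [0,-5.6,-1.5,0,0,0]
    - [0,-6.7,-1.6,0,0,0]
    - [0,-7.5,-1.7,0,0,0]
    - [0,-8.0,-1.7,0,0,0]

```text
time: 9.35
eef_pos: [492.9, 5.5, 328.7]
orientation: [-3.123, 0.313, -0.0]
contact_force: [-0.1, -0.1, 0.5]
opening: 0.005
```

Call:
carry_out:
  rows:
    - [0,0,0,0,0,0]
    - [0,0.5,0,0,0,0]
    - [0,2,0,0,0,0]
    - [0,5,0,0,0,0]
    - [0,9,0,0,0,0]
    - [0,13,0,0,0,0]
    - [0,15,0,0,0,0]
    - [0,15,0,0,0,0]

```text
time: 10.35
eef_pos: [462.1, -144.3, 328.1]
orientation: [-3.123, 0.322, 0.001]
contact_force: [0.2, 0.6, -0.4]
opening: -0.001
```

Run:
```python
from h import *
show()
from station import capture
import cv2
c=capture("side");cv2.imwrite("pics/side6.png",cv2.resize(c["img"][:,:,::-1],(800,600),interpolation=cv2.INTER_CUBIC))
for a in(1.3,1.4,1.5,1.6,1.7):
    print(a,[proj(c,C+L.apply([x,-5-200*np.cos(a),145+200*np.sin(a)])).round() for x in(-125,0,125)])
```

```text
10.35 locker TCP [ -74.6 -174.5  328.1] F(locker) [ 0.07  0.62 -0.42] open -0.0
1.3 [array([259., 149.]), array([379., 136.]), array([490., 124.])]
1.4 [array([256., 137.]), array([375., 125.]), array([483., 114.])]
1.5 [array([254., 128.]), array([370., 116.]), array([476., 106.])]
1.6 [array([252., 121.]), array([365., 110.]), array([470., 100.])]
1.7 [array([251., 116.]), array([361., 105.]), array([463.,  95.])]
```

View pics/side6.png

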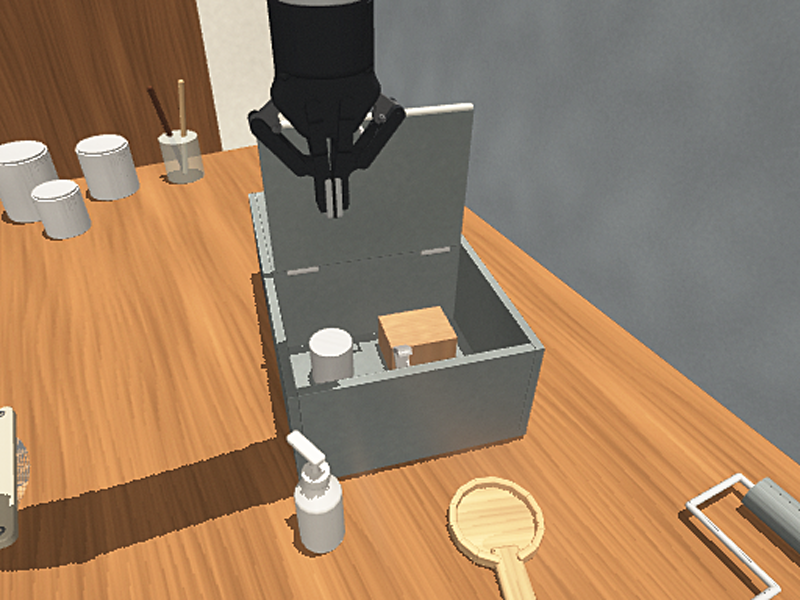

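The strip's right end at (472,107) puts the door at about 1.53 rad. It stands free of the gripper, and the bottle and spoon rest are where they were. The basin is hidden in this view, so I'll check it from the top by comparing images, wait a moment and hand in.

Run:
```python
from h import *
from station import capture,hand_in
import cv2
show()
a=pickle.load(open("c0.pkl","rb"));g=lambda i,y0,y1,x0,x1:cv2.cvtColor(i,cv2.COLOR_RGB2GRAY)[y0:y1,x0:x1]
t=capture("top")["img"];s=capture("side")["img"]
for n,i,j,b in(("basin",a["top"]["img"],t,(112,203,112,195)),("bottle",a["side"]["img"],s,(272,355,182,222)),("spoon",a["side"]["img"],s,(300,383,285,350))):
    y0,y1,x0,x1=b;r=cv2.matchTemplate(g(j,y0-8,min(y1+8,384),x0-8,x1+8),g(i,*b),cv2.TM_CCOEFF_NORMED)
    _,v,_,m=cv2.minMaxLoc(r);print(n,"shift px",m[0]-8,m[1]-8,"score",round(v,3))
cv2.imwrite("pics/top7.png",cv2.resize(t[:,:,::-1],(800,600)))
```

```text
10.4 locker TCP [ -74.5 -172.6  328.2] F(locker) [-0.03  0.49 -0.41] open -0.0
basin shift px 0 0 score 0.997
bottle shift px 0 0 score 0.987
spoon shift px 0 0 score 0.997
```

View pics/top7.png

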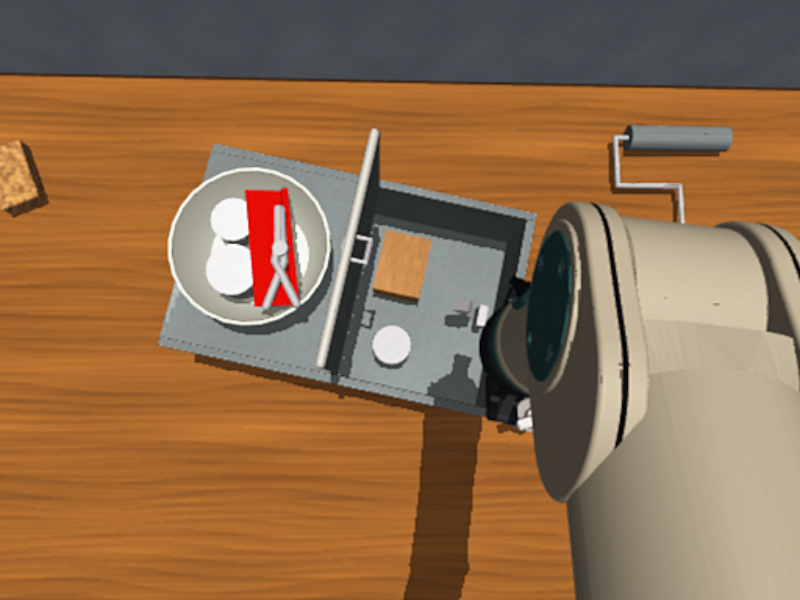

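The top view shows the door upright, its strip running from (375,132) to (323,365), clear of the basin at (250,247). The gripper stands well away from it, and none of the three objects has shifted by a pixel.

```bash
python3 -c "
from station import hand_in
print(hand_in())"
```

```text
the job is handed in; nothing more can be done
None
```

The locker door is open and standing at about 1.53 rad by itself. The job is handed in at about 10.4 s; no verdict is reported.

- **Press and release:** I pressed the mark with shut fingers until the free edge sank visibly below the wall, with about 2 N of force. I then drew back up and outward, and the door sprang to about 0.76 rad, clear of the fingers.
- **Push:** I pushed the free edge from underneath with the outside of the fingers, 75 mm to one side of the catch bracket, then backed off about 15 cm.
- **Last checks:** The side and top pictures show the door upright, clear of the basin and the gripper. Matching against the first pictures gave 0 px shift for the basin, bottle and spoon rest.
- **Weak spots:** Touch forces were near the sensor's noise of about 0.5 to 1 N, so that the catch had let go and that nothing was touched rests mainly on the pictures. No check failed or disagreed.

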